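Seat the setting master and zero the gauge with its sunken key

TASK

Zero the length gauge: with a fingertip push the steel setting master along its channel until it is fully home against the stop, sliding it and not lifting it. Then reach into the well of the pod with the green key, press that sunken green key right down, keep it down for a second and let it come back up. Do not press the red key in the other pod, and leave everything else on the bench as it stands.

Things in the scene. Friction and masses are not known exactly. Their poses are not given: they have to be found in the camera images.
- fixture: Gauge fixture, bolted down: grey plate 260 (x) by 100 mm (y), 14 mm thick, a channel along x. Origin: centre of its underside, z up; +x leads to the stop, away from the robot within 0.4 rad. Channel floor: plate top, z 14 mm. Two dark rails, x -125 to 65 mm, each 10 mm thick, 8 mm above the floor, 44 mm apart. Beyond the stop: dial indicator 48 mm across, top z 76 mm.
- stop_face (a point): Middle of the near face of the fixture's steel stop, an upright wall 16 mm thick and 64 mm wide at the channel's end; point at x = 70 mm, z = 31 mm in the fixture's frame; the wall's top is at z = 48 mm. Axes as the fixture's.
- master: Setting master, loose in the channel: steel block 60 (x, along the channel) by 40 by 30 mm tall, brass knob 22 mm across on top (48 mm overall). About 0.45 kg. Origin: centre of its underside. Starts 40 to 90 mm short of home; home when its front face touches the stop, origin at x 40, z 14 mm in the fixture's frame. Push its rear face, 30 mm behind the origin.
- zero_pod: Pod with the green (zero) key. Bolted down: grey block 100 x 100 mm, 60 mm tall; round straight well, 56 mm across, 30 mm deep, in the middle of its top; in it a green key 26 mm across, its top 18 mm below the rim. A stripe of that colour on its -x side. Origin: centre of its underside, z up. Green and red pod may have changed places.
- zero_well (a point): Centre of the mouth of the green key's well, at the pod's top face, 60 mm above the bench. The key's top is 18 mm below it.
- zero_key_top (a point): Centre of the top of the green key; moves with the key. 42 mm above the bench when up, 36 mm when bottomed.
- zero_key (a joint): Travel of the green key: 0 = up, grows as it is pressed down, 0.006 m = bottomed. A spring pushes it back up when released: about 1.5 N starts it, 4.5 N bottoms it. It counts as pressed right down beyond 0.004 m.
- clear_pod: Pod with the red (clear) key, not to be pressed. Bolted down: grey block 100 x 100 mm, 60 mm tall; round straight well, 56 mm across, 30 mm deep, in the middle of its top; in it a red key 26 mm across, its top 18 mm below the rim. A stripe of that colour on its -x side. Origin: centre of its underside, z up. Green and red pod may have changed places.
- clear_key (a joint): Travel of the red key: 0 = up, grows as it is pressed down, 0.006 m = bottomed. A spring pushes it back up when released: about 1.5 N starts it, 4.5 N bottoms it. Pressing it is wrong.
- pot: Bystander, loose: black jar with a brass lid, 64 mm across, 58 mm tall, standing. To be left where it is.
- shaft: Bystander, loose: small turned steel shaft with shoulders, 32 mm across, 60 mm tall, standing. To be left where it is.
- driver: Bystander, loose: screwdriver with an orange handle, about 190 mm long, lying. To be left where it is.
- vblock: Bystander, loose: dark steel V-block, 50 x about 55 mm, 30 mm tall. To be left where it is.
- micrometer: Bystander, loose: micrometer clamped in a small stand, foot 90 x 60 mm, 82 mm tall. To be left where it is.
- bearing: Bystander, loose: steel bearing ring, 52 mm across, 16 mm high, lying flat. To be left where it is.
- plug_gauge: Bystander, loose: brass plug gauge, 28 mm across, 70 mm tall, standing. To be left where it is.

How it is judged:
By the outcome, as a careful person would: the job done as asked, in the order asked, and still so for the second after the job is handed in, with the robot touching nothing.
It also fails if it takes over 43 s, if anything falls off the work surface, if the arm or the gripper's body presses on something with over 40 N, if the wrist force passes 120 N, or if a joint passes its speed limit or range.

ROBOT

A 6-joint arm with a two-finger parallel gripper is mounted at the origin on the work surface. World frame = base frame: x ahead of the robot, y to its left, z up, the work surface at z = 0. Lengths are in m, angles in degrees, forces in N, time in s.
With the tool pointing down it reaches from about 0.325 to 0.85 m from the base axis. Payload 15.5 kg.
Tool frame: the origin (TCP) lies at the very end of the fingers, on their centre line; the grasp point (between the pads) lies arm.grip_depth behind it (arm.grip_depth is the distance from the TCP to the grasp point, in m); z points along the fingers, y is the direction in which the jaws open and shut (so a half turn about z gives the same grasp; the last joint's range is limited). The gripper opens to 91 mm and grips with 3 to 60 N. Pads are 32 mm wide; open, the fingers measure 118 mm over their backs; the gripper's body (76 mm by 178 mm) begins 60 mm behind the grasp point.
Start: joints at [71.706, 28.281, 77.091, -0, 74.628, -5.472], TCP at [0.139, 0.609, 0.214] pointing down, gripper open.
Joint ranges: [-166.48, 166.48], [-47.26, 123.95], [12.59, 153.08], [-70.14, 250.14], [6.76, 159.57], [-176.63, 176.63]. Speed limits (degrees/s): [108.29, 108.29, 147.25, 172.46, 172.46, 172.46].

INTERFACE

Orientations are given as a 3x3 rotation matrix whose columns are the frame's x, y, z axes.
In Python, from rig import arm gives the robot as it stands. Calls block until the motion is done:
- arm.move_to(position, orientation): joint-space move of the TCP to a pose.
- arm.move_l(position, orientation=None, feed=0.15): straight line of the TCP; orientation=None keeps the orientation; feed is the mean speed in m/s.
- arm.move_joints(angles): joint-space move.
- arm.grip(opening): finger opening in m; the grip force is fixed at half the most; returns when the fingers have stopped.
- arm.sleep(seconds).
- arm.solve_ik(position, orientation): joint angles nearest the present ones, or None.
- arm.snapshot(name): name is "side" or "top"; returns the picture (384x512x3 uint8, red, green, blue); there is no depth.
- arm.get_calibration(name): a dict with "intrinsics" (3x3 intrinsics, pixels), "k1" (the pictures are not rectified: a ray, as slopes to the right and down, at radius r is drawn at 1 + k1 r^2 times it, then the intrinsics apply), "cam_to_world" (4x4, takes a point from camera to world coordinates). Camera axes: x right, y down, z forward; pixel columns grow to the right and rows downward; lengths in m; the calibration is good to about 2 mm. A picture is of the moment at which its call begins. get_calibration takes no time and is no camera call.
A pose or a line that the arm cannot do raises arm.Unreachable and nothing moves.
- arm.sign_off(): hands the job in, once; it reports no verdict.
Readings, each from a call of its own:
- arm.current_t(): time.
- arm.current_joint_positions(): joint angles.
- arm.current_dq(): joint speeds.
- arm.current_tau(): joint torques, N m.
- arm.current_ee_pos(): TCP position.
- arm.current_tool_rot(): TCP orientation.
- arm.current_force(): force on the tool from outside, world axes, zero at the start.
- arm.current_torque(): the same for the moment, N m.
- arm.current_width(): finger opening in m.
Only numpy, scipy, OpenCV 4.12 (cv2) and the standard library are available. Lean on these libraries where they do the work, as an engineer would, in place of code of your own. Each camera call takes 0.05 s, during which the arm holds its last target. There are 200 camera calls.

## Working session

There is one attempt and no reset: what is moved stays moved. The work goes in short steps, each a Python script; the robot and the scene stay as the last script left them, time stands still between calls to the robot, and variables do not carry over. Pictures are saved under pics/ and viewed, about 8 in all and at most 12, crops included, and the job is handed in when it is done.

```bash
ls; mkdir -p pics; python3 - <<'E'
from rig import arm
import cv2
for n in("side","top"):
    cv2.imwrite(f"pics/{n}0.png",cv2.resize(arm.snapshot(n)[:,:,::-1],(800,600),interpolation=cv2.INTER_CUBIC))
    print(n,arm.get_calibration(n))
print(arm.grip_depth,arm.current_t(),arm.current_tool_rot(),arm.current_force())
E
```

```text
pics
side {'intrinsics': array([[481.9195739 ,   0.        , 256.05898738],
       [  0.        , 481.9195739 , 185.81184768],
       [  0.        ,   0.        ,   1.        ]]), 'k1': 0.06534319525226517, 'cam_to_world': array([[ 0.78595851, -0.35655308,  0.50511298, -0.06012743],
       [-0.61827144, -0.45735011,  0.63919582, -0.85594009],
       [ 0.00310624, -0.81467833, -0.5799048 ,  0.85743614],
       [ 0.        ,  0.        ,  0.        ,  1.        ]])}
top {'intrinsics': array([[351.02238309,   0.        , 253.89330893],
       [  0.        , 351.02238309, 186.57212316],
       [  0.        ,   0.        ,   1.        ]]), 'k1': -0.02140713685846281, 'cam_to_world': array([[-2.67570411e-02, -9.96705599e-01,  7.65637645e-02,
         5.08042832e-01],
       [-9.99620350e-01,  2.71815551e-02,  4.50768565e-03,
         3.12254331e-04],
       [-6.57395771e-03, -7.64140847e-02, -9.97054497e-01,
         1.21878468e+00],
       [ 0.00000000e+00,  0.00000000e+00,  0.00000000e+00,
         1.00000000e+00]])}
0.0188 0.1 [[-9.75064457e-01  2.21921534e-01 -3.71063319e-04]
 [ 2.21921803e-01  9.75063928e-01 -1.02477813e-03]
 [ 1.34390124e-04 -1.08157177e-03 -9.99999406e-01]] [ 0.26165913  0.82401141 -0.83612513]
```

View pics/side0.png

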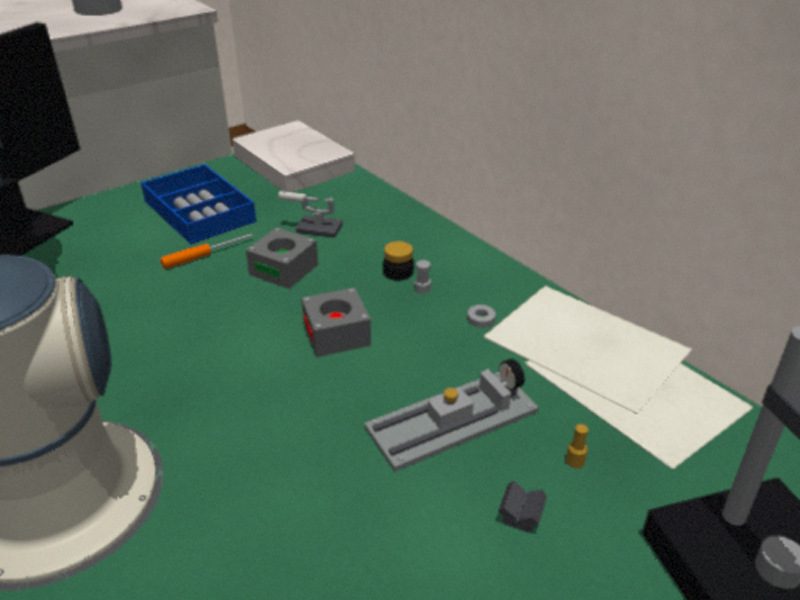

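View pics/top0.png

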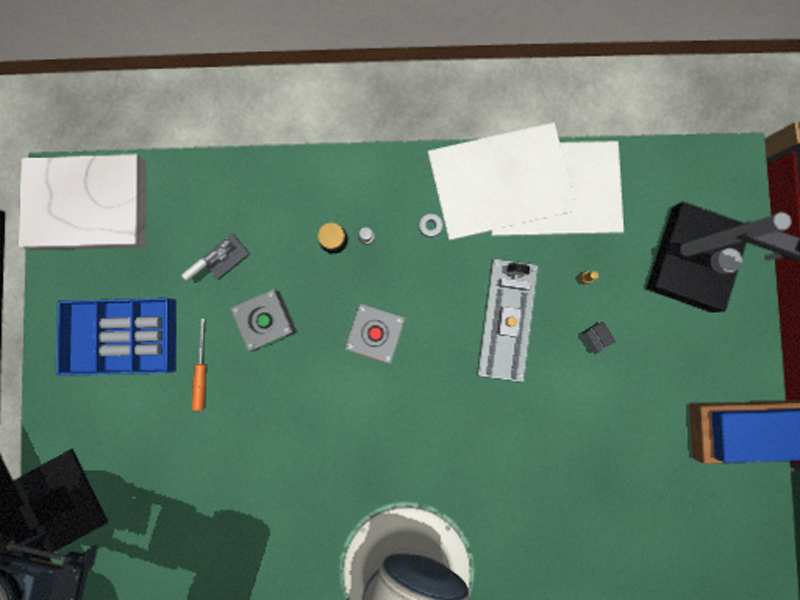

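```bash
cat > h.py <<'E'
import numpy as np, cv2
from rig import arm
def ray(n,px):
    c=arm.get_calibration(n); T=c["cam_to_world"]
    u=cv2.undistortPoints(np.array([[px]],float),c["intrinsics"],np.array([c["k1"],0,0,0]))[0,0]
    return T[:3,3],T[:3,:3]@np.array([u[0],u[1],1.])
def onz(n,px,z):
    o,d=ray(n,px); return o+d*(z-o[2])/d[2]
def tri(pt,ps):
    o1,d1=ray("top",pt);o2,d2=ray("side",ps)
    s=np.linalg.lstsq(np.c_[d1,-d2],o2-o1,rcond=None)[0]
    a,b=o1+d1*s[0],o2+d2*s[1]; return (a+b)/2,np.linalg.norm(a-b)
def proj(n,P):
    c=arm.get_calibration(n);T=np.linalg.inv(c["cam_to_world"])
    return cv2.projectPoints(np.array(P,float).reshape(-1,3),cv2.Rodrigues(T[:3,:3])[0],T[:3,3],c["intrinsics"],np.array([c["k1"],0,0,0]))[0][:,0]
def crop(im,x0,y0,x1,y1,s):
    return cv2.resize(im[y0:y1,x0:x1,::-1],None,fx=s,fy=s,interpolation=cv2.INTER_CUBIC)
E
python3 - <<'E'
from h import *
t=arm.snapshot("top");s=arm.snapshot("side")
o=np.zeros((540,768,3),np.uint8)
o[:540,:288]=crop(t,300,160,348,250,6)
o[:312,288:]=crop(s,228,225,348,303,4)
o[320:520,288:488]=crop(t,143,180,193,230,4)
o[320:500,500:720]=crop(s,154,142,209,187,4)
cv2.imwrite("pics/c1.png",o)
E
```

```text
(no output)
```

View pics/c1.png

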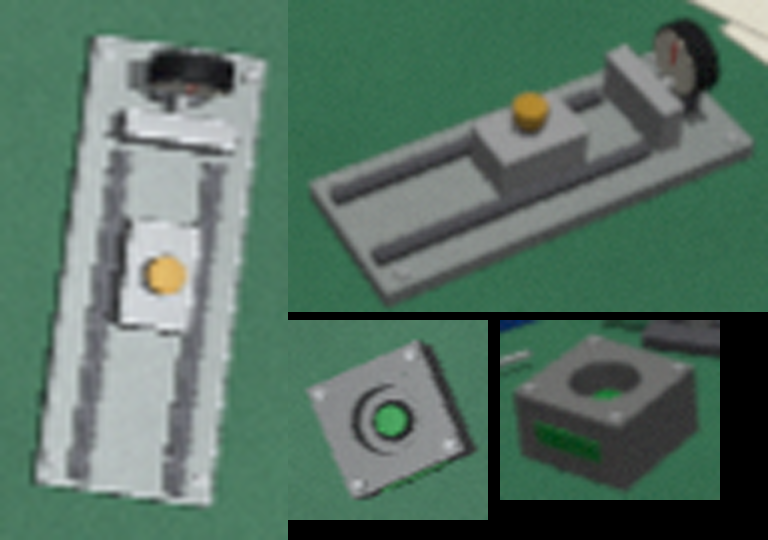

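The close-up shows both objects clearly. The fixture's plate corners in the top crop are at (95,36), (266,60), (212,506) and (37,484), and the master's knob is at (166,275). The green pod's well is at about (382,420). Next I turn these into positions.

```bash
python3 - <<'E'
from h import *
from scipy.optimize import least_squares
np.set_printoptions(precision=4,suppress=True)
def N(p,ox,oy,x0,y0,s): return np.array([(p[0]-ox+.5)/s-.5+x0,(p[1]-oy+.5)/s-.5+y0])
FT=lambda *p:N(p,0,0,300,160,6); FS=lambda *p:N(p,288,0,228,225,4)
PT=lambda *p:N(p,288,320,143,180,4); PS=lambda *p:N(p,500,320,154,142,4)
print("near-left",tri(FT(37,484),FS(311,186)),"near-right",tri(FT(212,506),FS(388,293)),"far-right",tri(FT(266,60),FS(752,146)))
print("knob",tri(FT(166,275),FS(531,106)))
print("well",tri(PT(382,420),PS(605,380)))
def fit(g,obs):
    P=np.array([o[2] for o in obs])
    def f(q):
        c,s=np.cos(q[2]),np.sin(q[2]); W=np.c_[q[0]+c*P[:,0]-s*P[:,1],q[1]+s*P[:,0]+c*P[:,1],P[:,2]]
        return np.concatenate([(proj(o[0],w)[0]-o[1]) for o,w in zip(obs,W)])
    r=least_squares(f,g); print(r.x,np.degrees(r.x[2]),"px res",r.fun.round(1)); return r.x
c=lambda x,y,z:(x,y,z)
a=.13;b=.05;h=.014
q=fit([.53,-.2,0],[("top",FT(95,36),c(a,b,h)),("top",FT(266,60),c(a,-b,h)),("top",FT(212,506),c(-a,-b,h)),("top",FT(37,484),c(-a,b,h)),
 ("side",FS(311,186),c(-a,b,h)),("side",FS(388,293),c(-a,-b,h)),("side",FS(752,146),c(a,-b,h))])
def local(p): d=np.array(p[:2])-q[:2]; C,S=np.cos(q[2]),np.sin(q[2]); return np.array([C*d[0]+S*d[1],-S*d[0]+C*d[1]])
print("knob local",local(tri(FT(166,275),FS(531,106))[0]))
for p in[(131,220),(200,226),(183,334),(117,324)]: print("master corner local",local(onz("top",FT(*p),.044)))
a=.05;h=.06
o=onz("top",PT(382,420),.06)
fit([o[0],o[1],.35],[("top",PT(307,393),c(-.05,.05,h)),("top",PT(421,342),c(.05,.05,h)),("top",PT(360,498),c(-.05,-.05,h)),
 ("side",PS(515,398),c(-a,a,h)),("side",PS(593,335),c(a,a,h)),("side",PS(695,372),c(a,-a,h)),("side",PS(623,430),c(-a,-a,h)),
 ("top",PT(382,420),c(0,0,h)),("side",PS(605,380),c(0,0,h))])
E
```

```text
near-left (array([ 0.4134, -0.1671,  0.0094]), np.float64(0.002690396021115481)) near-right (array([ 0.3977, -0.2649,  0.0127]), np.float64(0.0007380991291760563)) far-right (array([ 0.6514, -0.3079,  0.0087]), np.float64(0.0003712449921103681))
knob (array([ 0.5288, -0.2352,  0.0588]), np.float64(0.001665610975919937))
well (array([0.5462, 0.2977, 0.0564]), np.float64(0.0023888637710560968))
[ 0.5321 -0.2382 -0.1642] -9.409634130365891 px res [ 0.4 -0.3  0.6 -0.4  0.6  0.6  0.6  0.2 -1.  -0.9 -0.5  0.4  0.8 -1.5]
knob local [-0.0036  0.0024]
master corner local [0.0241 0.0229]
master corner local [ 0.0261 -0.0156]
master corner local [-0.0349 -0.0135]
master corner local [-0.0344  0.0235]
[ 0.5521  0.2937 -0.3541] -20.290461363212426 px res [  0.6  14.  -17.7  -1.7  15.7  -2.4   5.7 -11.   17.3  -0.1  -1.4   6.6
 -16.   -2.6   1.1  -2.2   1.8  -1.1]
```

The fixture fit is within about 1 px, and the master's rear face is at local x of about -34.5 mm, which leaves 44 mm of travel. The pod corners need relabelling because the stripe edge is the lower-right one. I'll refit them and start moving.

```bash
cat >> h.py <<'E'
q=np.array([.5321,-.2382,-.1642])
C,S=np.cos(q[2]),np.sin(q[2])
def W(x,y,z): return np.array([q[0]+C*x-S*y,q[1]+S*x+C*y,z])
def loc(p): d=np.array(p[:2])-q[:2]; return np.array([C*d[0]+S*d[1],-S*d[0]+C*d[1]])
RF=np.array([[-C,-S,0],[-S,C,0],[0,0,-1.]])
E
python3 - <<'E'
from h import *
from scipy.optimize import least_squares
np.set_printoptions(precision=4,suppress=True)
def N(p,ox,oy,x0,y0,s): return np.array([(p[0]-ox+.5)/s-.5+x0,(p[1]-oy+.5)/s-.5+y0])
PT=lambda *p:N(p,288,320,143,180,4); PS=lambda *p:N(p,500,320,154,142,4)
a=.05;h=.06
obs=[("top",PT(307,393),(a,a,h)),("top",PT(421,342),(a,-a,h)),("top",PT(360,498),(-a,a,h)),("side",PS(515,398),(-a,a,h)),("side",PS(593,335),(a,a,h)),("side",PS(695,372),(a,-a,h)),("side",PS(623,430),(-a,-a,h)),("top",PT(382,420),(0,0,h)),("side",PS(605,380),(0,0,h)),("top",PT(391,421),(0,0,.042))]
P=np.array([o[2] for o in obs])
def f(v):
    c,s=np.cos(v[2]),np.sin(v[2]); w=np.c_[v[0]+c*P[:,0]-s*P[:,1],v[1]+s*P[:,0]+c*P[:,1],P[:,2]]
    return np.concatenate([proj(o[0],x)[0]-o[1] for o,x in zip(obs,w)])
r=least_squares(f,[.55,.295,.4]);print(r.x,r.fun.round(1))
print(np.linalg.det(RF),arm.solve_ik(W(-.095,.002,.16),RF),arm.solve_ik([*r.x[:2],.12],RF))
arm.grip(0.0);print(arm.current_width(),arm.current_t())
arm.move_to(W(-.095,.002,.12),RF);print(arm.current_t(),loc(arm.current_ee_pos()))
arm.move_l(W(-.095,.002,.045),feed=.1)
print(arm.current_t(),arm.current_force())
t=arm.snapshot("top");s=arm.snapshot("side")
o=np.zeros((540,768,3),np.uint8);o[:,:288]=crop(t,300,160,348,250,6);o[:312,288:]=crop(s,228,225,348,303,4)
cv2.imwrite("pics/c2.png",o)
E
```

```text
[0.5448 0.2918 0.4113] [ 0.6 -0.5 -0.5 -0.5 -0.4  0.7 -0.4 -1.1 -0.6  0.  -0.  -1.4 -0.5 -0.5
  1.7  0.1  0.1 -0.1  0.8 -0.1]
0.9999999999999999 [ -33.6762   21.5107   99.5169   -0.       58.9724 -114.2682] [ 22.6403  33.4097  84.0992  -0.      62.491  -57.9517]
0.00045124285317280034 1.5667
4.675 [-0.0948  0.0025]
5.575 [ 1.0987 -0.3313 -0.2352]
```

View pics/c2.png

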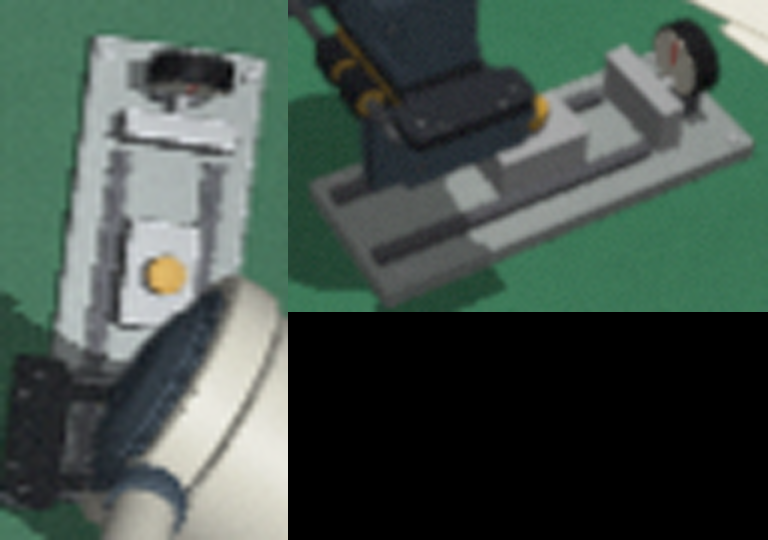

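The closed fingers are in the channel behind the master, and nothing else has moved. Now I lower them and push, watching the force.

```bash
python3 - <<'E'
from h import *
np.set_printoptions(precision=3,suppress=True)
arm.move_l(W(-.095,.002,.026),RF,feed=.06); f0=np.array(arm.current_force())
print("down",f0,arm.current_ee_pos())
ax=np.array([C,S,0])
def fx(): return -(np.array(arm.current_force())-f0)@ax
arm.move_l(W(-.058,.002,.026),RF,feed=.06); print(fx())
arm.move_l(W(-.014,.002,.026),RF,feed=.025); print("near",arm.current_t(),fx(),loc(arm.current_ee_pos()))
x=-.014
for i in range(14):
    x+=.0015; arm.move_l(W(x,.002,.026),RF,feed=.02)
    F=fx(); print(round(x,4),loc(arm.current_ee_pos()),round(F,2),round(arm.current_t(),2))
    if F>12: break
E
```

```text
down [-0.494  0.471 -0.162] [ 0.438 -0.221  0.026]
0.3734543733739344
near 8.8167 8.98796843324597 [-0.015  0.002]
-0.0125 [-0.014  0.002] 6.53 9.07
-0.011 [-0.012  0.002] 5.24 9.32
-0.0095 [-0.01   0.002] 4.78 9.57
-0.008 [-0.009  0.002] 5.04 9.82
-0.0065 [-0.007  0.002] 5.19 10.07
-0.005 [-0.006  0.002] 4.37 10.32
-0.0035 [-0.006  0.002] 12.66 10.57
```

Contact came exactly where home was predicted, with the TCP at local x -6 mm and the force jumping to 12.7 N. I'll nudge it a little firmer, back off, verify with a picture, and move over the green pod.

```bash
python3 - <<'E'
from h import *
np.set_printoptions(precision=3,suppress=True)
arm.move_l(W(-.0022,.002,.026),RF,feed=.02); print(np.array(arm.current_force()),loc(arm.current_ee_pos()))
arm.move_l(W(-.03,.002,.026),RF,feed=.06)
arm.move_l(W(-.04,.002,.13),RF,feed=.15)
P=[.5448,.2918]
arm.move_to([*P,.13],RF)
t=arm.snapshot("top")
arm.move_l([*P,.072],RF,feed=.12);s=arm.snapshot("side")
print(arm.current_t(),arm.current_ee_pos(),arm.current_force())
s2=crop(s,144,115,219,190,6)
o=np.zeros((540,768,3),np.uint8);o[:,:288]=crop(t,300,160,348,250,6);o[:450,300:750]=s2
cv2.imwrite("pics/c3.png",o)
E
```

```text
[-20.18   -0.784  15.885] [-0.006  0.002]
14.9167 [0.545 0.292 0.073] [-0.051 -0.388  0.397]
```

View pics/c3.png

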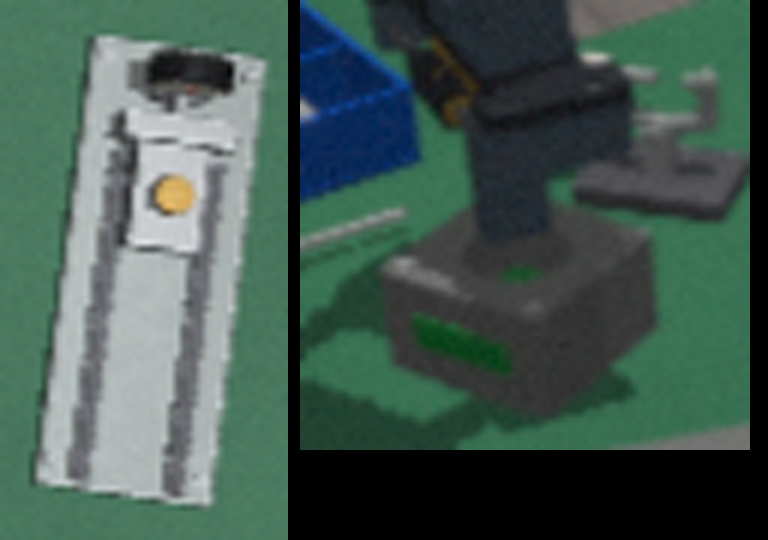

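The master is against the stop: the knob moved about 45 mm and there's no visible gap. The fingers are centred over the green well, so I descend and press with force feedback.

```bash
python3 - <<'E'
from h import *
np.set_printoptions(precision=3,suppress=True)
P=[.5448,.2918]; f0=np.array(arm.current_force())
arm.move_l([*P,.052],RF,feed=.05); d=np.array(arm.current_force())-f0; print(arm.current_ee_pos(),d)
if np.linalg.norm(d)<4:
    z=.044
    arm.move_l([*P,z],RF,feed=.03)
    while z>.032:
        z-=.0015; arm.move_l([*P,z],RF,feed=.02); d=np.array(arm.current_force())-f0
        print(round(z,4),arm.current_ee_pos(),d,round(arm.current_t(),2))
        if d[2]>9 or np.hypot(*d[:2])>8: break
E
```

```text
[0.545 0.292 0.052] [ 1.043 -0.108 -0.359]
0.0425 [0.545 0.292 0.042] [-0.325  0.53  -0.507] 16.13
0.041 [0.545 0.292 0.041] [-0.565  0.995  2.5  ] 16.38
0.0395 [0.545 0.292 0.04 ] [-0.273  1.15   3.176] 16.63
0.038 [0.545 0.292 0.038] [0.709 0.623 3.491] 16.88
0.0365 [0.545 0.292 0.037] [1.004 0.966 3.457] 17.13
0.035 [0.545 0.292 0.036] [-2.61  -1.592 19.83 ] 17.38
```

The force rose like the key's spring from z = 41 mm, and the key bottomed at 36 mm with 19.8 N. Now I hold, release, retreat and check.

```bash
python3 - <<'E'
from h import *
P=[.5448,.2918]
arm.sleep(1.4); print(arm.current_ee_pos(),arm.current_force())
arm.move_l([*P,.046],RF,feed=.03); print(arm.current_force())
arm.move_l([*P,.16],RF,feed=.12)
arm.move_joints([71.706,28.281,77.091,0,74.628,-5.472])
print(arm.current_t(),arm.current_force())
t=arm.snapshot("top");s=arm.snapshot("side")
o=np.zeros((600,800,3),np.uint8)
o[:540,:288]=crop(t,300,160,348,250,6)
o[:240,300:780]=crop(t,100,140,340,260,2)
o[250:500,300:780]=crop(s,90,110,330,235,2)
cv2.imwrite("pics/c4.png",o)
E
```

```text
[0.54500936 0.29189812 0.03601608] [-3.51613887 -1.53303168 20.92943761]
[-0.93927597  0.23743686  0.18160146]
22.275 [-0.27821184  0.58991447  0.06440494]
```

View pics/c4.png

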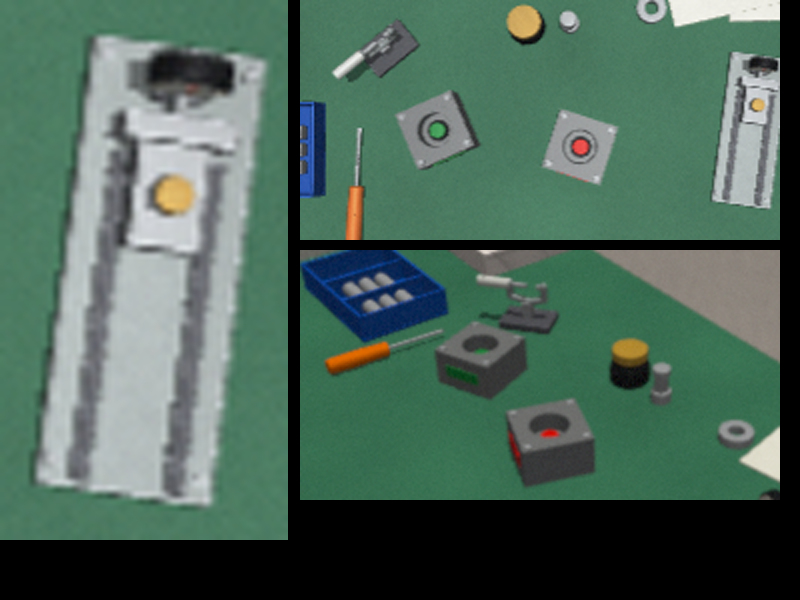

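The master is still home, with its knob at (174,195). The green key is back up, and everything else is where it was. I'm handing it in.

```bash
python3 -c "
from rig import arm
arm.sign_off();print(arm.current_t())"
```

```text
the job is handed in; nothing more can be done
the job is handed in; nothing more can be done
```

The gauge is zeroed and the job is handed in; the arm was clear at about 22 s, inside the 43 s limit.

- **Setting master:** I slid it about 45 mm along the channel with the closed fingertips until it met the stop. The tool stopped at the predicted home position and the push force rose from about 5 N to 20 N. The last picture shows it still against the stop with no visible gap.
- **Green key:** I pressed it until it bottomed at z = 36 mm with about 20 N, and held it for at least 1.4 s. After release the tool force returned to about zero. The picture shows the key as it looked before the press, but I did not measure its height.
- **Everything else:** I did not touch the red key. The bystanders in the last picture (pot, shaft, driver, micrometer, bearing) look unmoved. The V-block and plug gauge were outside that crop, so I did not re-check them; the arm never went near them.

Two readings did not quite fit:
- My measured height for the fixture plate came out 1–5 mm below the stated 14 mm, so I used the stated value.
- At the final push there was also about 16 N upward on the tool, probably friction against the blocked master; it did not lift in the pictures.

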